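Check shaft collars with a plug gauge and reject the tight one

TASK

Check the bores of the two steel shaft collars with the blue-handled plug gauge: lower it into the collar whose hole it passes until its flange sits on the collar, and leave it standing there, with that collar on the bench. Then lay the other collar, whose hole is too small for the gauge, flat in the red reject tray.

Things in the scene. Friction and masses are not known exactly. Their poses are not given: they have to be found in the camera images.
- plug_gauge: Plug gauge, upright in a fixed wooden block (80x80x40 mm); lifts straight out. Origin: centre of the pin's lower end, at the start 14 mm above the bench; z up along the gauge. z 0-26 mm: steel pin 22 mm thick, lowest 7 mm tapered to 14 mm; 26-32: steel flange 40 mm wide, resting on the block; 32-84: round blue handle 26 mm thick, dark grooves (grip here); cap to 87. About 160 g.
- collar_pass: The collar the gauge passes: steel ring, 50 mm outside, 30 mm high, wide through bore of 28 mm, black set screw in its side. Flat and loose on the bench, bore vertical. Origin: centre of its underside, z up along the bore. With the gauge fully in, the gauge's flange rests on the collar's top, the gauge's origin 4 mm above the collar's. About 200 g.
- collar_tight: The collar the gauge does not pass: the same steel ring, 50 mm outside, 30 mm high, black set screw, but with a small through bore of 18 mm. Flat and loose on the bench, bore vertical; either collar may be the nearer one. Origin: centre of its underside, z up along the bore. About 200 g.
- reject_tray: Red open plastic tray, fixed, 170x170 mm outside, 35 mm high, walls and floor 4 mm thick. Origin: centre of its underside on the bench; x and y axes parallel to its sides, z up.
Not all that is in view belongs to the job. What is shaped like the plug_gauge but purple or turquoise is not meant.

How it is judged (in metres and radians):
On the way, in this order (a step that is already met when the one before it is completed fails the run):
1. the gauge is down in the bore of the wide-bored collar, flange on its top (z of plug_gauge in the frame of collar_pass between -0.005 and 0.01 m and horizontal distance between plug_gauge and collar_pass below 0.01 m and angle between each of plug_gauge, collar_pass's own z axis and vertical below 0.17 rad and horizontal distance between collar_pass and reject_tray above 0.11 m and height (world z) of collar_pass below 0.012 m), for 0.2 s.
2. the small-bored collar lies in the reject tray, released (x of collar_tight in the frame of reject_tray between -0.065 and 0.065 m and y of collar_tight in the frame of reject_tray between -0.065 and 0.065 m and z of collar_tight in the frame of reject_tray below 0.014 m and contact force between the fingers and collar_tight below 0.1 N), for 0.2 s.
At the end, for the whole second after the job is handed in: Gauge upright (10 deg) in the wide-bored collar, tip within 10 mm of its underside and centre; that collar flat on the bench, over 110 mm from the tray's centre. Small-bored collar flat (10 deg) on the tray's floor within 65 mm of its centre along each side. All released, at rest (all of step 1 and all of step 2 and angle between collar_tight's own z axis and vertical below 0.17 rad and linear speed of each of plug_gauge, collar_pass, collar_tight below 0.02 m/s); the robot touches nothing.
It also fails if it takes over 51 s, if anything falls off the work surface, if the arm or the gripper's body presses on something with over 40 N, if the wrist force passes 120 N, or if a joint passes its speed limit or range.

ROBOT

A 7-joint arm with a two-finger parallel gripper is mounted at the origin on the work surface; the furniture and walls round the work are solid. World frame = base frame: x ahead of the robot, y to its left, z up, the work surface at z = 0. Lengths are in m, angles in degrees, forces in N, time in s.
With the tool pointing down it reaches from about 0.425 to 0.875 m from the base axis. Payload 4.7 kg.
Tool frame: the origin (TCP) lies between the finger pads; the fingertips stand 19 mm ahead of it and the grasp point (between the pads) is the TCP; x points along the fingers, z is the direction in which the jaws open and shut, and the axes are right-handed (so a half turn about x gives the same grasp; the last joint's range is limited). The gripper opens to 87 mm and grips with 3 to 60 N. Pads are 19 mm wide; open, the fingers measure 117 mm over their backs; the gripper's body (75 mm by 190 mm) begins 51 mm behind the grasp point.
Start: joints at [-73.505, 18.392, -4.016, 83.108, 1.295, 78.541, -3.26], TCP at [0.176, 0.626, 0.242] pointing down, gripper open.
Joint ranges: [-163.93, 163.93], [-17.29, 119.83], [-79.2, 71.16], [3.27, 140.29], [-89.18, 269.18], [5.43, 117.66], [-154.24, 154.24]. Speed limits (degrees/s): [147.25, 147.25, 180, 180, 180, 180, 180].

INTERFACE

Orientations are given as [roll, pitch, yaw] about the fixed x, y, z axes, in that order (R = Rz(yaw) Ry(pitch) Rx(roll)).
In Python, from cell import monitor, read_camera, camera_model, env, regions_of gives the robot as it stands. The module is installed in compiled form; this text tells all that it offers.
- The arm moves only by the tool step_arm, never from a script. Its argument "deltas" is a list of rows, each a list of 5 numbers: the gripper's target within -1 to 1 (fully open at 1, half-way at 0, shut at -1), then the shift along the tool's x, y, z in m, then the turn about the tool's x in degrees. A call has 1 to 12 rows; each row is the pose to reach, as a shift and turn from the pose commanded when the call began, along the tool's axes at that moment; what a row does not reach only later rows make up. A row lasts 1/8 s, in which the tool goes at most 62.5 mm and 10.7 degrees, less where a joint would pass 70% of its speed; a pose out of reach is approached as far as the arm can. A call with a gripper value outside its range is refused whole. The fingers move at their own pace and stop on an object; "newtons" is the grip in N (left out, the last holds). Time passes only in rows, so rows that repeat a pose let the fingers close. It gives the time, the measured TCP pose, the force and the opening at its end, in the units of the state.
- monitor.get_obs(): the state, without advancing time (a new reading comes with each control period).
- read_camera(name): name is "side" or "top" or "wrist"; returns (picture, depth): 400x640x3 uint8, red, green, blue; 400x640 float32, m along the optical axis (not along the pixel's ray), 0 where there is no reading.
- camera_model(name): a dict with "fx", "fy", "cx", "cy" (pixels), "xyz" and "attitude" of the camera in the world. Camera axes: x right, y down, z forward; pixel columns grow to the right and rows downward; lengths in m; the calibration is good to about 2 mm. The wrist camera is an equidistant fisheye: a pixel r from the principal point sees the ray r / f radians off the axis. A picture is of the moment at which its call begins: read the wrist's pose just before it. camera_model takes no time and is no camera call; for the wrist camera it gives the pose at the moment of the call.
- env.sign_off(): hands the job in, once; it reports no verdict.
Trained networks look in the newest picture that a camera, given by its name, has taken for a name from the list of things; names that differ only in an ending like _2 or _b are one class to them, and where a whole thing is asked for, a point or a joint stands for the part that bears it (a point fixed in the world has none). Each returns a list of dicts, best first, with "p" (0 to 1); they miss things now and then, are a little off and sometimes report something else, mostly with a low value. They report only what shows in the picture. A call takes as long as a camera call. They do not tell look-alikes from the thing itself.
- regions_of(camera, thing): "pixels" (400x640 bool, what is visible of it) and "pixel" ([column, row] in pixels, amid what is visible of it).
The state is a dict: "time_s": time; "qpos": joint angles; "joint_velocities": joint speeds; "effort": joint torques, N m; "tool_pos": TCP position; "tool_rot": TCP orientation; "force": force on the tool from outside, world axes, zero at the start; "wrist_torque": the same for the moment, N m; "grip_width": finger opening in m.
Only numpy, scipy, OpenCV 4.12 (cv2) and the standard library are available. Lean on these libraries where they do the work, as an engineer would, in place of code of your own. Each camera call takes 0.05 s, during which the arm holds its last target. There are 200 camera calls.

## Working session

There is one attempt and no reset: what is moved stays moved. The work goes in short steps, Python scripts to look and compute and a tool call to move; the robot and the scene stay as the last step left them, time stands still between calls to the robot, and variables do not carry over. Pictures are saved under pics/ and viewed, about 8 in all and at most 12, crops included, and the job is handed in when it is done.

Besides the shell and the picture viewer there is one more tool, called after "Emit:" by a JSON object that holds its "op" and its "data", one argument or row to a line. step_arm: Moves the arm, as the interface text tells. Its arguments: {"type":"object","properties":{"deltas":{"type":"array"},"newtons":{"type":"number"}},"required":["deltas"]}

```bash
mkdir -p pics; cat > h.py <<'E'
import numpy as np, cv2
from scipy.spatial.transform import Rotation as R
from cell import monitor, read_camera, camera_model, env, regions_of
def Rm(a):
    a=np.array(a,float)
    return a if a.shape==(3,3) else R.from_euler('xyz',a,degrees=True).as_matrix()
def cloud(depth,m,fish=False):
    v,u=np.mgrid[:400,:640]
    x=(u-m['cx'])/m['fx'];y=(v-m['cy'])/m['fy']
    if fish:
        r=np.hypot(x,y)+1e-9;k=np.tan(np.minimum(r,1.5))/r;x=x*k;y=y*k
    P=np.stack([x*depth,y*depth,depth],-1)
    return P@Rm(m['attitude']).T+np.array(m['xyz'])
def save(n,im): cv2.imwrite('pics/'+n+'.png',im[...,::-1])
E
python3 - <<'E'
from h import *
o=monitor.get_obs();print({k:np.round(v,3) for k,v in o.items()})
ims=[]
for c in ['top','side']:
    im,d=read_camera(c);m=camera_model(c);print(c,m)
    save(c,im);P=cloud(d,m);np.save(c,P)
    for t in ['plug_gauge','collar_pass','collar_tight','reject_tray']:
        for r in regions_of(c,t):
            q=P[r['pixels']&(d>0)]
            print(t,round(r['p'],2),np.round(r['pixel']),r['pixels'].sum(),np.round(np.percentile(q,[5,50,95],axis=0),3).tolist() if len(q) else '')
    
E
```

```text
{'time_s': np.float64(0.0), 'qpos': array([-73.505,  18.437,  -4.014,  83.175,   1.296,  78.54 ,  -3.259]), 'joint_velocities': array([-0.004,  0.068, -0.046, -0.015, -0.056,  0.044, -0.077]), 'effort': array([ 1.0000e-03, -4.9130e+01, -4.0300e-01, -3.1251e+01, -6.4000e-02,
        4.4000e-02,  0.0000e+00]), 'tool_pos': array([0.176, 0.625, 0.24 ]), 'tool_rot': array([-176.061,   89.893, -101.746]), 'force': array([0.925, 0.104, 1.131]), 'wrist_torque': array([ 0.003, -0.019, -0.02 ]), 'grip_width': np.float64(0.087)}
top {'fx': 393.91702568733734, 'fy': 393.91702568733734, 'cx': 323.73697991573295, 'cy': 196.6467832634945, 'xyz': array([0.44405661, 0.13571181, 0.8805659 ]), 'attitude': array([-173.50396079,    0.49008172,  -88.4727037 ])}
plug_gauge 0.7 [273. 250.] 281 [[0.407, 0.232, 0.044], [0.424, 0.243, 0.089], [0.438, 0.258, 0.102]]
plug_gauge 0.58 [359. 146.] 280 [[0.631, 0.058, 0.03], [0.641, 0.073, 0.066], [0.656, 0.086, 0.088]]
plug_gauge 0.56 [227. 153.] 345 [[0.612, 0.339, -0.0], [0.623, 0.349, 0.055], [0.64, 0.368, 0.088]]
collar_pass 0.87 [382. 246.] 334 [[0.414, 0.008,
[... 407 characters left out ...]
: 433.3115407787256, 'cx': 317.9519221527525, 'cy': 205.36812274319811, 'xyz': array([ 0.15186627, -0.5299806 ,  0.47894728]), 'attitude': array([-119.67198681,   -1.17280885,  -28.45091278])}
plug_gauge 0.81 [315. 159.] 348 [[0.61, 0.337, 0.011], [0.619, 0.344, 0.047], [0.635, 0.36, 0.086]]
plug_gauge 0.68 [384. 210.] 560 [[0.629, 0.052, 0.007], [0.638, 0.061, 0.046], [0.655, 0.08, 0.086]]
plug_gauge 0.59 [249. 182.] 454 [[0.406, 0.23, 0.041], [0.417, 0.237, 0.067], [0.434, 0.255, 0.1]]
collar_pass 0.89 [304. 259.] 708 [[0.409, 0.001, 0.003], [0.429, 0.014, 0.023], [0.45, 0.043, 0.031]]
collar_tight 0.61 [421. 242.] 604 [[0.632, -0.052, 0.006], [0.648, -0.037, 0.026], [0.673, -0.012, 0.03]]
```

View pics/top.png

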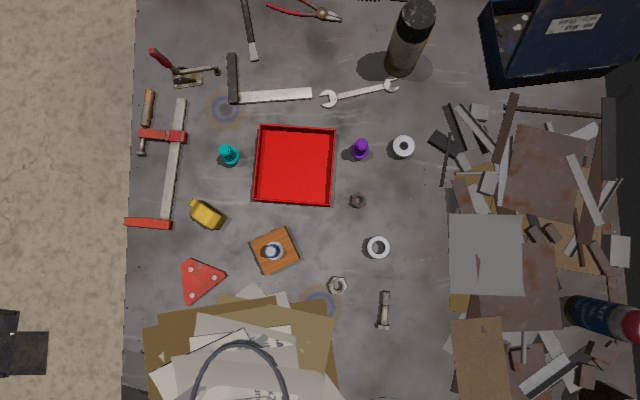

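View pics/side.png

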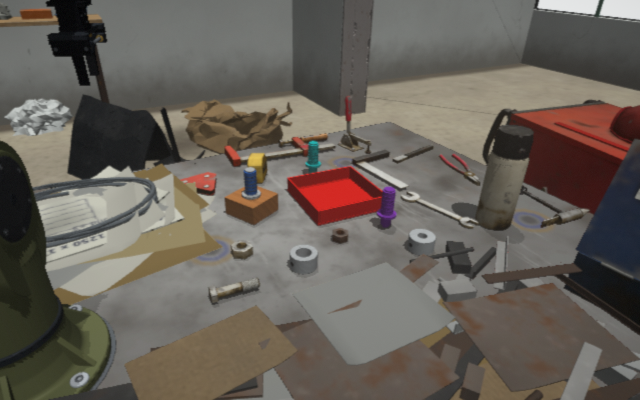

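```bash
python3 - <<'E'
from h import *
for c in ['top','side']:
    P=np.load(c+'.npy')
    for n,g in [('gauge',(.423,.245)),('A',(.433,.026)),('B',(.656,-.027))]:
        near=np.hypot(P[...,0]-g[0],P[...,1]-g[1])<.045
        lo,hi=(.094,.11) if n=='gauge' else (.026,.036)
        m=near&(P[...,2]>lo)&(P[...,2]<hi); q=P[m][:,:2]
        (x,y),r=cv2.minEnclosingCircle(q.astype(np.float32)) 
        ins=P[np.hypot(P[...,0]-x,P[...,1]-y)<.02]
        print(c,n,len(q),x,y,r,'low frac',(ins[:,2]<.02).mean(), 'minrad',np.sort(np.hypot(*(q-[x,y]).T))[:5])
E
```

```text
top gauge 132 0.42280372977256775 0.24776719510555267 0.012767225503921509 low frac 0.0 minrad [0.00049061 0.00137422 0.00167709 0.00226101 0.00237061]
top A 288 0.43585753440856934 0.02688027359545231 0.024830756708979607 low frac 0.46153846153846156 minrad [0.01370062 0.01381369 0.0138506  0.01396125 0.01398944]
top B 346 0.6592035889625549 -0.02615765668451786 0.02489045448601246 low frac 0.16600790513833993 minrad [0.00876855 0.00877057 0.00882159 0.00883833 0.0090019 ]
side gauge 78 0.4193873405456543 0.2449195832014084 0.01253098901361227 low frac 0.0 minrad [0.00054357 0.00253416 0.00253886 0.00324615 0.00334595]
side A 303 0.4317932426929474 0.023936234414577484 0.025699704885482788 low frac 0.2301255230125523 minrad [0.01228029 0.01258021 0.01271207 0.01342828 0.01350722]
side B 303 0.6564472317695618 -0.028481628745794296 0.025775998830795288 low frac 0.02564102564102564 minrad [0.00774685 0.00796515 0.0083344  0.00844048 0.00849638]
```

The top view shows the blue gauge in its block at (272,250). The wide-bored collar is at (377,247), the small-bored one at (403,147) and the tray at (294,164). Purple (360,148) and teal (228,154) are decoys. The side view agrees, and the measured bore radii (about 13–14 mm against 8.5 mm) confirm which collar is which.

```bash
cat >> h.py <<'E'
def go(xyz,jaw=None):
    o=monitor.get_obs();T=Rm(o['tool_rot']);d=T.T@(np.array(xyz)-o['tool_pos'])
    print('t',o['time_s'],'pos',np.round(o['tool_pos'],4),'rot',np.round(o['tool_rot'],2),'w',round(float(o['grip_width']),4))
    print('  jaw dir deg',round(np.degrees(np.arctan2(T[1,2],T[0,2])),1),'shift',np.round(d,4),'dist',round(np.linalg.norm(d),3),end=' ')
    if jaw is not None:
        j=np.array([np.cos(np.radians(jaw)),np.sin(np.radians(jaw)),0]);l=T.T@j
        a=np.degrees(np.arctan2(-l[1],l[2]));print('turn',round((a+90)%180-90,1),end='')
    print()
E
python3 -c "
from h import *
print(Rm(monitor.get_obs()['tool_rot']).round(3))
go([.421,.246,.2],0); go([.421,.246,.2],45);go([.421,.246,.2],90)"
```

```text
[[ 0.    -0.963  0.27 ]
 [-0.     0.27   0.963]
 [-1.    -0.    -0.   ]]
t 0.5 pos [0.1758 0.6258 0.2415] rot [-129.39   90.    -55.07] w 0.087
  jaw dir deg 74.3 shift [ 0.0416 -0.3388 -0.2993] dist 0.454 turn 74.3
t 0.5 pos [0.1758 0.6258 0.2415] rot [-129.39   90.    -55.07] w 0.087
  jaw dir deg 74.3 shift [ 0.0416 -0.3388 -0.2993] dist 0.454 turn 29.3
t 0.5 pos [0.1758 0.6258 0.2415] rot [-129.39   90.    -55.07] w 0.087
  jaw dir deg 74.3 shift [ 0.0416 -0.3388 -0.2993] dist 0.454 turn -15.7
```

Emit:
{"op": "step_arm", "data": {
  "deltas": [
    [1,0,-0.045,-0.04,0],
    [1,0.005,-0.09,-0.08,0],
    [1,0.01,-0.137,-0.12,0],
    [1,0.02,-0.18,-0.16,0],
    [1,0.03,-0.225,-0.2,0],
    [1,0.04,-0.27,-0.24,0],
    [1,0.04,-0.31,-0.275,0],
    [1,0.04,-0.339,-0.3,0],
    [1,0.04,-0.339,-0.3,0],
    [1,0.04,-0.339,-0.3,0],
    [1,0.04,-0.339,-0.3,0]
  ]
}}

```text
time_s: 1.88
tool_pos: [0.4203, 0.2466, 0.2016]
tool_rot: [32.3, 90.0, 106.7]
force: [-0.6, -0.1, -0.1]
grip_width: 0.087
```

```bash
python3 - <<'E'
from h import *
m=camera_model('wrist');im,d=read_camera('wrist');save('w1',im)
P=cloud(d,m,True);np.save('w1',P)
print(m, np.nanpercentile(d,[1,50,99]))
for z0,z1 in [(.096,.11),(.09,.096)]:
    q=P[(d>0)&(np.hypot(P[...,0]-.421,P[...,1]-.246)<.03)&(P[...,2]>z0)&(P[...,2]<z1)]
    if len(q)>5: print(len(q),cv2.minEnclosingCircle(q[:,:2].astype(np.float32)),np.median(q[:,2]))
for t in ['plug_gauge','collar_pass']:
    for r in regions_of('wrist',t):
        q=P[r['pixels']&(d>0)];print(t,r['p'],r['pixel'],np.median(q,axis=0))
go([.421,.246,.075])
E
```

```text
{'fx': 309.70691628693146, 'fy': 309.70691628693146, 'cx': 316.5174567325902, 'cy': 198.27773010490844, 'xyz': array([0.35672477, 0.26517854, 0.34400965]), 'attitude': array([ 1.65835805e+02, -1.82243934e-03,  7.44734103e+01])} [0.         0.29773986 1.46949179]
687 ((0.4206753075122833, 0.2486284077167511), 0.012830885127186775) 0.09975062552047512
59 ((0.4208393096923828, 0.24854321777820587), 0.013357318937778473) 0.09435526291218266
plug_gauge 0.75 [321.1, 192.2] [0.41508162 0.25024413 0.09106748]
t 2.025 pos [0.4205 0.2462 0.2016] rot [ 3.31 90.   77.73] w 0.0871
  jaw dir deg 74.4 shift [ 1.266e-01 -5.000e-04 -1.000e-04] dist 0.127
```

View pics/w1.png

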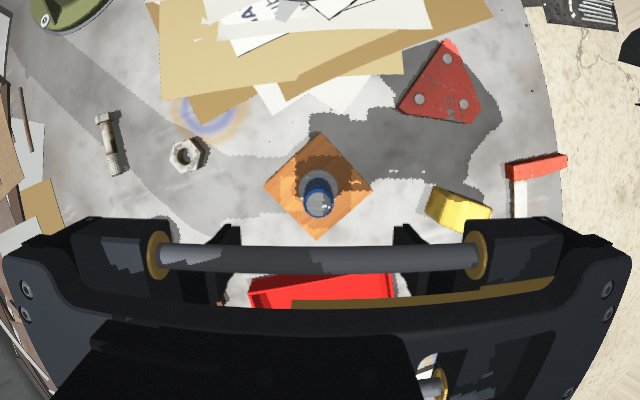

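The wrist view shows the blue handle at (318,198), between the jaws, in its block. That gives (0.421, 0.248), in agreement with the other cameras. Next I descend and grip.

Emit:
{"op": "step_arm", "data": {
  "deltas": [
    [1,0.05,0,0.001,0],
    [1,0.1,0,0.001,0],
    [1,0.126,0,0.001,0],
    [1,0.126,0,0.001,0],
    [1,0.126,0,0.001,0],
    [-1,0.126,0,0.001,0],
    [-1,0.126,0,0.001,0],
    [-1,0.126,0,0.001,0],
    [-1,0.126,0,0.001,0],
    [-1,0.126,0,0.001,0]
  ],
  "newtons": 30
}}

```text
time_s: 3.28
tool_pos: [0.4213, 0.2463, 0.0756]
tool_rot: [3.8, 90.0, 78.1]
force: [0.1, 0.2, -0.4]
grip_width: 0.0453
```

Emit:
{"op": "step_arm", "data": {
  "deltas": [
    [-1,-0.03,0,0,0],
    [-1,-0.06,0,0,0],
    [-1,-0.09,0,0,0],
    [-1,-0.1,0,0,0],
    [-1,-0.1,0,0,0]
  ]
}}

```text
time_s: 3.9
tool_pos: [0.4214, 0.2464, 0.1756]
tool_rot: [-30.3, 90.0, 44.0]
force: [0.4, 1.0, -0.8]
grip_width: 0.0018
```

```bash
python3 -c "
from h import *
go([.434,.0265,.175]); print(monitor.get_obs()['force'])"
```

```text
t 3.9 pos [0.4214 0.2464 0.1756] rot [-30.34  89.96  43.97] w 0.0018
  jaw dir deg 74.3 shift [ 0.0005 -0.0715 -0.2083] dist 0.22 
[ 0.37101582  1.04382542 -0.80857099]
```

The fingers had not finished closing when I lifted, so they missed the gauge. I'll check that it is undisturbed and retry.

Emit:
{"op": "step_arm", "data": {
  "deltas": [
    [1,0,0,0,0],
    [1,0,0,0,0],
    [1,0,0,0,0],
    [1,0,0,0,0],
    [1,0,0,0,0],
    [1,0,0,0,0],
    [1,0,0,0,0],
    [1,0,0,0,0],
    [1,0,0,0,0],
    [1,0,0,0,0]
  ]
}}

```text
time_s: 5.15
tool_pos: [0.4213, 0.2463, 0.1756]
tool_rot: [-27.9, 90.0, 46.4]
force: [0.3, 0.3, 0.1]
grip_width: 0.0855
```

```bash
python3 - <<'E'
from h import *
m=camera_model('wrist');im,d=read_camera('wrist')
P=cloud(d,m,True)
q=P[(d>0)&(np.hypot(P[...,0]-.421,P[...,1]-.246)<.03)&(P[...,2]>.096)&(P[...,2]<.11)]
print(len(q),cv2.minEnclosingCircle(q[:,:2].astype(np.float32)),np.median(q[:,2]))
go([.421,.247,.075])
E
```

```text
848 ((0.42085084319114685, 0.2484685629606247), 0.012985524721443653) 0.09983106703297046
t 5.2 pos [0.4213 0.2463 0.1756] rot [-27.94  89.99  46.38] w 0.0865
  jaw dir deg 74.3 shift [0.1006 0.0005 0.0006] dist 0.101
```

The gauge hasn't moved.

Emit:
{"op": "step_arm", "data": {
  "deltas": [
    [0.3,0.05,0,0.001,0],
    [0.2,0.1,0,0.001,0],
    [0,0.1,0,0.001,0],
    [-1,0.1,0,0.001,0],
    [-1,0.1,0,0.001,0],
    [-1,0.1,0,0.001,0],
    [-1,0.1,0,0.001,0],
    [-1,0.1,0,0.001,0],
    [-1,0.1,0,0.001,0],
    [-1,0.1,0,0.001,0],
    [-1,0.1,0,0.001,0],
    [-1,0.1,0,0.001,0]
  ],
  "newtons": 30
}}

```text
time_s: 6.7
tool_pos: [0.4221, 0.2476, 0.0764]
tool_rot: [-31.4, 89.9, 42.9]
force: [-1.1, -1.2, 6.4]
grip_width: 0.0253
```

Emit:
{"op": "step_arm", "data": {
  "deltas": [
    [-1,-0.03,0,0,0],
    [-1,-0.06,0,0,0],
    [-1,-0.09,0,0,0],
    [-1,-0.1,0,0,0],
    [-1,-0.1,0,0,0]
  ]
}}

```text
time_s: 7.32
tool_pos: [0.4215, 0.2472, 0.1753]
tool_rot: [-20.1, 90.0, 54.2]
force: [-0.7, -0.4, -2.4]
grip_width: 0.0252
```

```bash
python3 -c "
from h import *
go([.434,.0265,.175]); print(monitor.get_obs()['force'])"
```

```text
t 7.325 pos [0.4215 0.2472 0.1753] rot [-20.1   89.99  54.21] w 0.0252
  jaw dir deg 74.3 shift [ 2.000e-04 -7.170e-02 -2.091e-01] dist 0.221 
[-0.67033851 -0.35847402 -2.43574331]
```

Emit:
{"op": "step_arm", "data": {
  "deltas": [
    [-1,0,-0.014,-0.042,0],
    [-1,0,-0.029,-0.084,0],
    [-1,0,-0.043,-0.126,0],
    [-1,0,-0.058,-0.168,0],
    [-1,0,-0.068,-0.199,0],
    [-1,0,-0.0717,-0.209,0],
    [-1,0,-0.0717,-0.209,0],
    [-1,0,-0.0717,-0.209,0]
  ]
}}

```text
time_s: 8.32
tool_pos: [0.4338, 0.0281, 0.1751]
tool_rot: [102.5, 90.0, 177.0]
force: [-0.1, 0.6, -1.2]
grip_width: 0.0256
```

```bash
python3 - <<'E'
from h import *
go([.434,.0265,.1])
g=np.array(monitor.get_obs()['tool_pos'])
def fit(q):  # least-squares circle after outline
    return np.round(cv2.minEnclosingCircle(q[:,:2].astype(np.float32))[0],4),round(cv2.minEnclosingCircle(q[:,:2].astype(np.float32))[1],4),len(q)
ims=[]
for c in ['wrist','top','side']:
    m=camera_model(c);im,d=read_camera(c);P=cloud(d,m,c=='wrist')
    n=(d>0)&(np.hypot(P[...,0]-.434,P[...,1]-.026)<.035)
    for nm,a,b in [('collar top',.026,.034),('cap/handle',.14,.21),('pin',.11,.142)]:
        q=P[n&(P[...,2]>a)&(P[...,2]<b)]
        if len(q)>5: print(c,nm,*fit(q),np.round(q.min(0),4),np.round(q.max(0),4))
    ims.append(im)
save('m2',np.vstack([ims[0],ims[2]])[:, :][::1])
cv2.imwrite('pics/m2.png',np.hstack([ims[0][:,120:520],ims[2][:,120:520]])[...,::-1])
E
```

```text
t 8.325 pos [0.4338 0.0281 0.1751] rot [102.54  89.96 176.98] w 0.0256
  jaw dir deg 74.4 shift [ 0.0751 -0.0006 -0.0015] dist 0.075 
wrist collar top [0.4339 0.0272] 0.0255 1001 [0.409  0.0024 0.0261] [0.4513 0.0522 0.031 ]
wrist cap/handle [0.4256 0.0313] 0.0237 4867 [0.4127 0.0091 0.1401] [0.4477 0.0544 0.21  ]
wrist pin [0.4249 0.0315] 0.0185 74 [0.4127 0.0139 0.1379] [0.4303 0.0491 0.142 ]
side collar top [0.4329 0.0237] 0.026 304 [0.4073 0.0005 0.026 ] [0.4568 0.0496 0.0318]
side cap/handle [0.4302 0.0251] 0.0265 605 [ 0.4118 -0.0014  0.1401] [0.4507 0.0515 0.1972]
side pin [0.4304 0.0241] 0.0197 157 [0.4118 0.0065 0.1107] [0.4472 0.0343 0.1419]
```

View pics/m2.png

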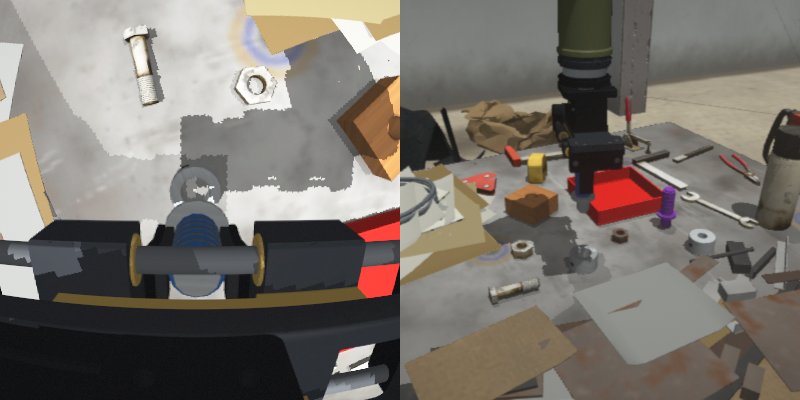

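The left panel (wrist) shows the gauge upright in the jaws with the collar just below it at (195,188). The right panel (side) shows the gauge hanging over the collar at (580,258). I'll make a 2 mm correction and lower it.

Emit:
{"op": "step_arm", "data": {
  "deltas": [
    [-1,0.03,-0.001,-0.0015,0],
    [-1,0.06,-0.001,-0.0015,0],
    [-1,0.072,-0.001,-0.0015,0],
    [-1,0.078,-0.001,-0.0015,0],
    [-1,0.084,-0.001,-0.0015,0],
    [-1,0.09,-0.001,-0.0015,0],
    [-1,0.096,-0.001,-0.0015,0],
    [-1,0.1,-0.001,-0.0015,0],
    [-1,0.104,-0.001,-0.0015,0],
    [-1,0.104,-0.001,-0.0015,0]
  ]
}}

```text
time_s: 9.72
tool_pos: [0.4345, 0.0249, 0.0713]
tool_rot: [123.9, 90.0, -161.8]
force: [-0.0, -0.2, -1.4]
grip_width: 0.0253
```

```bash
python3 -c "
from h import *
go([.4345,.0262,.066]); print(monitor.get_obs()['force'],monitor.get_obs()['wrist_torque'])"
```

```text
t 9.725 pos [0.4345 0.0249 0.0713] rot [ 123.94   89.97 -161.75] w 0.0253
  jaw dir deg 74.3 shift [0.0053 0.0003 0.0013] dist 0.005 
[-0.01345832 -0.22360962 -1.43881779] [ 0.00241916  0.00670269 -0.02830037]
```

It's inside the bore with no contact. I'll go down the rest, then release.

Emit:
{"op": "step_arm", "data": {
  "deltas": [
    [-1,0.002,0,0.001,0],
    [-1,0.004,0,0.001,0],
    [-1,0.005,0,0.001,0],
    [-1,0.005,0,0.001,0],
    [0,0.005,0,0.001,0],
    [0,0.005,0,0.001,0],
    [0.3,0.005,0,0.001,0],
    [0.3,0.005,0,0.001,0],
    [0.3,0.005,0,0.001,0],
    [0.3,0.005,0,0.001,0]
  ]
}}

```text
time_s: 10.98
tool_pos: [0.4349, 0.0259, 0.0666]
tool_rot: [-27.7, 90.0, 46.6]
force: [-0.2, -0.1, -0.6]
grip_width: 0.0563
```

Emit:
{"op": "step_arm", "data": {
  "deltas": [
    [0.5,-0.05,0,0,0],
    [1,-0.1,0,0,0],
    [1,-0.13,0,0,0],
    [1,-0.13,0,0,0]
  ]
}}

```text
time_s: 11.48
tool_pos: [0.4366, 0.0262, 0.199]
tool_rot: [-53.3, 89.7, 21.1]
force: [-0.1, 0.5, -0.3]
grip_width: 0.0842
```

```bash
python3 - <<'E'
from h import *
go([.658,-.026,.15],45);go([.658,-.026,.15],0)
ims=[]
for c in ['wrist','side']:
    m=camera_model(c);im,d=read_camera(c);P=cloud(d,m,c=='wrist');ims.append(im)
    n=(d>0)&(np.hypot(P[...,0]-.434,P[...,1]-.026)<.035)
    for nm,a,b in [('flange',.0295,.038),('cap',.084,.1)]:
        q=P[n&(P[...,2]>a)&(P[...,2]<b)]
        if len(q)>5: print(c,nm,cv2.minEnclosingCircle(q[:,:2].astype(np.float32)),np.round(np.percentile(q[:,2],[5,50,95]),4))
cv2.imwrite('pics/m3.png',np.hstack([ims[0][:,120:520],ims[1][:,120:520]])[...,::-1])
E
```

```text
t 11.475 pos [0.4366 0.0262 0.199 ] rot [-53.26  89.68  21.05] w 0.0842
  jaw dir deg 74.3 shift [ 0.05   -0.227   0.0094] dist 0.233 turn 29.3
t 11.475 pos [0.4366 0.0262 0.199 ] rot [-53.26  89.68  21.05] w 0.0842
  jaw dir deg 74.3 shift [ 0.05   -0.227   0.0094] dist 0.233 turn 74.3
wrist flange ((0.43377310037612915, 0.0276198647916317), 0.024577736854553223) [0.0296 0.0348 0.0363]
wrist cap ((0.4336298406124115, 0.027234001085162163), 0.013285483233630657) [0.0862 0.0897 0.0911]
side flange ((0.43214017152786255, 0.023093407973647118), 0.02429950051009655) [0.0298 0.0348 0.0371]
side cap ((0.4316650629043579, 0.02468477003276348), 0.01376890018582344) [0.0849 0.0895 0.0915]
```

View pics/m3.png

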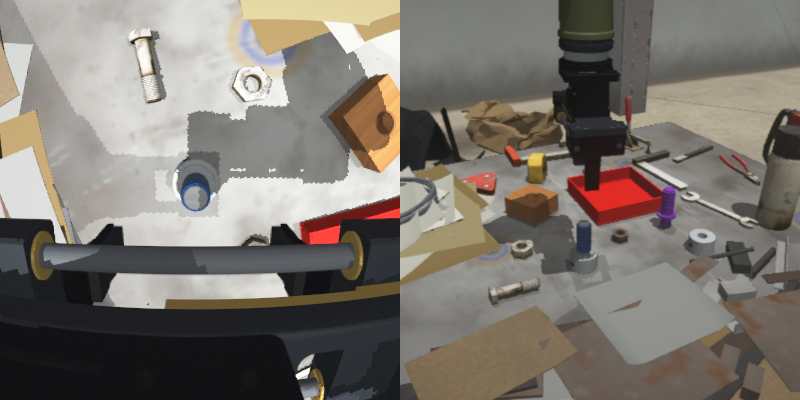

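The left panel shows the gauge standing in the collar at (193,190), and the right panel shows the same at (583,245). The cap is at 91 mm, which is 4 + 87, so it's fully seated. Next is the small-bored collar.

Emit:
{"op": "step_arm", "data": {
  "deltas": [
    [1,0,-0.05,0.002,9],
    [1,0,-0.1,0.004,18],
    [1,0.01,-0.15,0.007,27],
    [1,0.02,-0.2,0.009,36],
    [1,0.03,-0.227,0.009,45],
    [1,0.03,-0.227,0.009,45],
    [1,0.03,-0.227,0.009,45],
    [1,0.03,-0.227,0.009,45]
  ]
}}

```text
time_s: 12.58
tool_pos: [0.6552, -0.0264, 0.1669]
tool_rot: [61.8, 89.9, 91.2]
force: [0.4, -0.4, 0.1]
grip_width: 0.0871
```

```bash
python3 - <<'E'
from h import *
m=camera_model('wrist');im,d=read_camera('wrist');save('w4',im)
P=cloud(d,m,True)
q=P[(d>0)&(np.hypot(P[...,0]-.658,P[...,1]+.026)<.045)&(P[...,2]>.026)&(P[...,2]<.036)]
c,r=cv2.minEnclosingCircle(q[:,:2].astype(np.float32));print(len(q),c,r,np.median(q[:,2]))
go([c[0],c[1],.024])
E
```

```text
1867 (0.6578702330589294, -0.025392338633537292) 0.025423016399145126 0.02909945495789673
t 12.625 pos [ 0.6553 -0.0264  0.1671] rot [34.33 89.93 63.71] w 0.087
  jaw dir deg 29.4 shift [ 0.1431 -0.0005  0.0025] dist 0.143
```

View pics/w4.png

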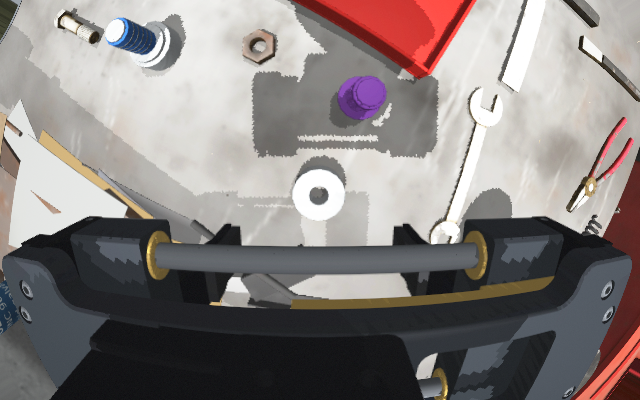

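The small-bored collar is at (319,195), centred between the jaws. Purple (362,97) and the wrench end (445,232) are clear of the fingers. Going down to grip.

Emit:
{"op": "step_arm", "data": {
  "deltas": [
    [1,0.05,0,0.002,0],
    [1,0.1,0,0.002,0],
    [0.6,0.13,0,0.002,0],
    [0.6,0.142,0,0.002,0],
    [0.6,0.142,0,0.002,0],
    [-1,0.142,0,0.002,0],
    [-1,0.142,0,0.002,0],
    [-1,0.142,0,0.002,0],
    [-1,0.142,0,0.002,0],
    [-1,0.142,0,0.002,0],
    [-1,0.142,0,0.002,0],
    [-1,0.142,0,0.002,0]
  ],
  "newtons": 35
}}

```text
time_s: 14.12
tool_pos: [0.6581, -0.0259, 0.0256]
tool_rot: [-13.9, 89.9, 15.4]
force: [-1.8, -1.0, 5.9]
grip_width: 0.0485
```

Emit:
{"op": "step_arm", "data": {
  "deltas": [
    [-1,-0.04,0,0,0],
    [-1,-0.08,0,0,0],
    [-1,-0.12,0,0,0],
    [-1,-0.13,0,0,0],
    [-1,-0.13,0,0,0]
  ]
}}

```text
time_s: 14.75
tool_pos: [0.6575, -0.0256, 0.1541]
tool_rot: [70.2, 90.0, 99.5]
force: [-0.0, -0.1, -1.9]
grip_width: 0.049
```

```bash
python3 -c "
from h import *
go([.614,.215,.155]); print(monitor.get_obs()['force'])"
```

```text
t 14.75 pos [ 0.6575 -0.0256  0.1541] rot [70.22 89.98 99.55] w 0.049
  jaw dir deg 29.3 shift [-0.0008  0.2311  0.0799] dist 0.245 
[-0.01285724 -0.08857496 -1.85285854]
```

Emit:
{"op": "step_arm", "data": {
  "deltas": [
    [-1,0,0.045,0.015,0],
    [-1,0,0.095,0.032,0],
    [-1,0,0.145,0.05,0],
    [-1,0,0.19,0.066,0],
    [-1,0,0.22,0.076,0],
    [-1,0,0.231,0.08,0],
    [-1,0,0.231,0.08,0],
    [-1,0.04,0.231,0.08,0],
    [-1,0.08,0.231,0.08,0],
    [-1,0.11,0.231,0.08,0],
    [-1,0.12,0.231,0.08,0],
    [-1,0.12,0.231,0.08,0]
  ]
}}

```text
time_s: 16.25
tool_pos: [0.6147, 0.2129, 0.0345]
tool_rot: [-137.1, 89.9, -107.9]
force: [0.8, 0.0, -1.9]
grip_width: 0.0488
```

Emit:
{"op": "step_arm", "data": {
  "deltas": [
    [-1,0.003,0,0,0],
    [-1,0.005,0,0,0],
    [-1,0.005,0,0,0],
    [0.5,0.005,0,0,0],
    [0.5,0.005,0,0,0],
    [0.5,0.005,0,0,0],
    [0.5,0.005,0,0,0],
    [0.5,0.005,0,0,0],
    [0.5,0.005,0,0,0],
    [0.5,0.005,0,0,0]
  ]
}}

```text
time_s: 17.5
tool_pos: [0.6143, 0.2147, 0.0296]
tool_rot: [29.0, 90.0, 58.3]
force: [0.3, -0.2, 0.3]
grip_width: 0.0652
```

Emit:
{"op": "step_arm", "data": {
  "deltas": [
    [0.5,-0.04,0,0,0],
    [0.5,-0.09,0,0,0],
    [0.5,-0.15,0,0,0],
    [0.5,-0.2,0,0,0],
    [0.5,-0.2,0,0,0],
    [0.5,-0.2,0,0,0]
  ]
}}

```text
time_s: 18.25
tool_pos: [0.6139, 0.2147, 0.229]
tool_rot: [148.2, 90.0, 177.5]
force: [-0.1, 0.2, -1.0]
grip_width: 0.066
```

```bash
python3 - <<'E'
from h import *
ims=[];go([0,0,0])
for c in ['wrist','side']:
    m=camera_model(c);im,d=read_camera(c);P=cloud(d,m,c=='wrist');ims.append(im)
    for nm,g,a,b,rr in [('collarB',(.614,.214),.025,.045,.045),('cap',(.434,.026),.084,.1,.03)]:
        q=P[(d>0)&(np.hypot(P[...,0]-g[0],P[...,1]-g[1])<rr)&(P[...,2]>a)&(P[...,2]<b)]
        if len(q)>5: print(c,nm,cv2.minEnclosingCircle(q[:,:2].astype(np.float32)),np.round(np.percentile(q[:,2],[5,50,95]),4))
cv2.imwrite('pics/m5.png',np.hstack([ims[0][:,120:520],ims[1][:,120:520]])[...,::-1])
E
```

```text
t 18.25 pos [0.6139 0.2147 0.229 ] rot [148.17  89.96 177.48] w 0.066
  jaw dir deg 29.3 shift [ 0.2294  0.1133 -0.6403] dist 0.69 
wrist collarB ((0.614673376083374, 0.21573325991630554), 0.025570793077349663) [0.0315 0.0332 0.0343]
side collarB ((0.6131970882415771, 0.21201495826244354), 0.0258870180696249) [0.026  0.0331 0.035 ]
side cap ((0.43284812569618225, 0.02482779510319233), 0.013567395508289337) [0.0844 0.0896 0.0914]
```

View pics/m5.png

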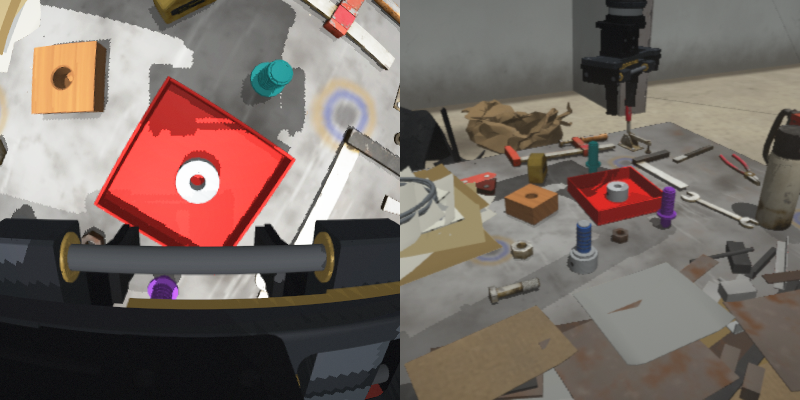

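The small-bored collar lies flat in the tray at left (197,182) and right (617,190), with its top at 33–34 mm. The gauge stands in the wide collar at right (583,245). The gripper is clear of everything.

```bash
python3 -c "
from cell import env
print(env.sign_off())"
```

```text
the job is handed in; nothing more can be done
None
```

The plug gauge is standing in the wide-bored collar on the bench. The small-bored collar lies flat near the middle of the red tray. I handed the job in at about 18 s of the 51 s allowed; `sign_off` gives no verdict.

- **Gauge:** my first grip missed because I lifted before the fingers had closed. The gauge had not moved, and the second grip held. After release, both the wrist and side cameras put its cap at 91 mm, the height expected with the flange on the collar. The side camera gave the same height at the end.
- **Small-bored collar:** its centre is at about (0.614, 0.215), within a few millimetres of the tray's centre. Its top is at about 33–34 mm, which matches lying flat on the 4 mm tray floor.
- **Disagreement:** the wrist and side cameras differ by 2–4 mm in horizontal position, about what the calibration allows and well inside the tolerances. No final check failed.
- **Clearance:** at hand-in the gripper was about 0.2 m above the tray and touching nothing.

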